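# Square up, clamp and switch on the plate shaker

### The arm

A 7-joint arm with a two-finger parallel gripper is mounted at the origin on a cart in front of the work surface, level with it; the furniture and walls round the work are solid. World frame = base frame: x ahead of the robot, y to its left, z up, the work surface at z = 0. Lengths are in mm, angles in rad, forces in N, time in s.
With the tool pointing down it reaches from about 400 to 875 mm from the base axis. Payload 6.5 kg.
Tool frame: the origin (TCP) lies on the centre line of the jaws, within the pads' length; the fingertips stand 25 mm ahead of it and the grasp point (between the pads) lies 6 mm ahead of it; z points along the fingers, y is the line along which they close (so a half turn about z gives the same grasp; the last joint's range is limited). The gripper opens to 85 mm and grips with 20 to 120 N. Pads are 22 mm wide; open, the fingers measure 114 mm over their backs; the gripper's body (76 mm by 85 mm) begins 54 mm behind the grasp point. The pads swing forward as they close: fully open they stand 13 mm farther back than shut.
Start: joints at [-1.23, 0.536, -0.004, 1.538, 0.003, 1.067, -0.071], TCP at [257.181, 596.949, 256.29] pointing down, gripper open.
Joint ranges: [-2.7, 2.7], [-0.37, 2.16], [-1.27, 1.26], [0.24, 2.4], [-1.31, 4.45], [0.19, 1.91], [-2.76, 2.76]. Speed limits (rad/s): [2.39, 2.39, 3.14, 3.14, 3.14, 3.14, 3.14].

### API

Orientations are given as [roll, pitch, yaw] about the fixed x, y, z axes, in that order (R = Rz(yaw) Ry(pitch) Rx(roll)).
In Python, from rig import env, imaging gives the robot as it stands. The module is installed in compiled form; this text tells all that it offers.
- The arm moves only by the shell command python3 -m inch 'ROWS' [OPENING] [FORCE]. ROWS is a JSON object of lists of equal length, an entry for each row: "translation": the shift along the world's x, y, z in cm, a list of three; "roll": the turn about the world's z in degrees. A call has exactly 8 rows; each row is the pose to reach, as a shift and turn from the pose commanded when the call began; what a row does not reach only later rows make up. A row lasts 1/10 s, in which the tool goes at most 50 mm and 8.59 degrees, less where a joint would pass 70% of its speed; a pose out of reach is approached as far as the arm can. A call with a gripper value outside its range is refused whole. OPENING is the finger opening in cm, from 0 to 8.54, set as the call begins (- or left out, the last holds). The fingers move at their own pace and stop on an object; FORCE is the grip in N (left out, the last holds). Time passes only in rows, so rows that repeat a pose let the fingers close, or fill a call up. It gives the time, the measured TCP pose, the force, the opening and the grip force at its end, in the units of the state.
- env.get_state(): the state, without advancing time (a new reading comes with each control period).
- imaging.snapshot(name): name is "scene" or "side" or "wrist"; returns a dict with "img" (480x640x3 uint8, blue, green, red), "depth" (480x640 float32, mm along the optical axis (not along the pixel's ray), 0 where there is no reading), "K" (3x3 intrinsics, pixels), "world_to_cam" (4x4, takes a point from world to camera coordinates); the wrist camera has in their place "mount" (4x4, takes a point from camera to tool coordinates, whose origin is the TCP and whose axes are the flange's). Camera axes: x right, y down, z forward; pixel columns grow to the right and rows downward; lengths in mm; the calibration is good to about 2 mm. The wrist camera is an equidistant fisheye: a pixel r from the principal point sees the ray r / f radians off the axis. A picture is of the moment at which its call begins: read the wrist's pose just before it.
- env.job_done(): hands the job in; it is judged then, once.
The state is a dict: "time_s": time; "q": joint angles; "dq": joint speeds; "joint_efforts": joint torques, N m; "tool_pos": TCP position; "eef_rot": TCP orientation; "force": force on the tool from outside, world axes, zero at the start; "ft_torque": the same for the moment, N m; "opening": finger opening in mm; "grip_force": force on a finger pad.
Only numpy, scipy, OpenCV 4.12 (cv2) and the standard library are available. Lean on these libraries where they do the work, as an engineer would, in place of code of your own. Each camera call takes 0.05 s, during which the arm holds its last target. There are 200 camera calls.

### The job

The culture plate lies askew on the shaker's platform. Gently push it square and flush against the two rear locating pegs, without tipping it, then throw the toggle clamp's handle fully over so that its plunger holds the plate against the side peg; only once it is clamped, switch the shaker on at its rocker switch. Leave the other things on the bench where they are.

Things in the scene. Friction and masses are not known exactly. Their poses are not given: they have to be found in the camera images.
- shaker: white orbital plate shaker, 262 mm wide, 230 mm deep, fixed on the bench. Origin at bench level under the middle of its grey platform; x to its rear, y to its left, z up. Platform top 78 mm above the bench, x -73 to 73, y -156 to 106 mm. In front of it a control panel (x -150 to -73 mm) rises backward at 12 degrees from 47 to 64 mm above the bench: rocker at the left; window and dial not used
- nest (a point): point on the platform where the middle of the plate's underside belongs when seated against all three pegs (shaker frame (0, 20, 78) mm); axes as the shaker's. The plate's long side then lies along y
- rear_peg_left (a point): fixed: top of the rear left locating peg, a steel pin 10 mm thick, 13 mm high, on the platform at (48, 65) mm of the shaker frame
- rear_peg_right (a point): fixed: top of the rear right locating peg, a steel pin 10 mm thick, 13 mm high, on the platform at (48, -25) mm of the shaker frame
- side_peg (a point): fixed: top of the left side locating peg, a steel pin 10 mm thick, 13 mm high, on the platform at (0, 89) mm of the shaker frame
- plate: loose white 24-well plate, clear lid, 86 mm (x) by 128 mm (y), 18.5 mm high, 85 to 170 g. The 10 mm high bottom flange has the full size; the lid is 1.5 mm narrower on each side. Origin: middle of the underside; axes agree with the nest's when seated. Starts turned clockwise from above by 8 to 13 degrees, rear left corner by the rear left peg, right end out to the front. Slides at about 1 N
- lever (a joint): toggle clamp handle, rad: 0 open (leans 22 degrees outward, to the shaker's right), 1.48 shut (leans 63 degrees inward, to its left). A spring drives it from about 0.65 to the nearer stop; 3 to 6 N at the tip, to the shaker's left, takes it over. It sends the plunger 16 mm to the left: its sprung pad meets the plate's right end and pushes the plate up to the side peg with about 5 N
- pad (a point): middle of the face of the plunger's round rubber pad (14 mm across), 8 mm above the platform; moves to the shaker's left as the clamp shuts
- lever_tip (a point): outer end of the black rubber handle, on its centre line, 80 mm from the pivot; the grip is 16 mm thick over its last 46 mm, and round at the end. Moves with the handle
- lever_pivot (a point): fixed: pivot of the handle, at shaker frame (0, -130, 86) mm; the handle swings in the plane x = 0 of the shaker
- rocker (a joint): black mains rocker, rad: 0 off (right half flush, left half proud), 0.40 on (left half flush, right half proud). It snaps over at 0.2; about 4 N down on the proud left half, 14 mm from its axis, is enough. The left half bears a short white line
- rocker_press (a point): point on the surface of the rocker's left half, 14 mm from its axis, midway across its 26 mm width; the half is 22 mm long. About 7 mm higher when off than when on; axes as the rocker's (tilted)
- rocker_axis (a point): fixed: middle of the rocker at the panel's surface (shaker frame (-112, 50, 55.5) mm); x up the panel's slope (to the rear), y to the shaker's left, z out of the panel. The rocker's axis is this x; its pressed half stands 2.5 mm above the panel and a 2.3 mm high bezel surrounds it
- beaker: bystander: glass beaker, 58 mm wide, 70 mm high
- sample_pot_1: bystander: small sample pot with a screw cap, 29 mm wide, 46 mm high
- timer: bystander: flat bench timer, 66 mm square
- marker_red: bystander: felt marker, 126 mm long
- pipette_a: bystander: hand pipette lying on the bench, 275 mm long
- pipette_b: bystander: hand pipette lying on the bench, 275 mm long
Mind the look-alikes: they are no part of the job. Of the things shaped like the plate, the white one is meant.

How it is judged (in metres and radians):
On the way, in this order (a step that is already met when the one before it is completed fails the run):
1. the plate is square and flush against both rear pegs while the clamp is still open (angle between the x axis of plate and the x axis of nest, either way round below 0.035 rad and x of plate in the frame of nest between -0.0025 and 0.0025 m and value of joint lever below 0.3 rad), for 0.2 s.
2. the toggle clamp is thrown over and the plate sits square, held against the side peg (value of joint lever above 1.38 rad and angle between the x axis of plate and the x axis of nest, either way round below 0.035 rad and y of plate in the frame of nest above -0.0025 m), for 0.2 s.
At the end, for the whole second after the job is handed in: The rocker is on (joint above 0.35), the clamp handle is over (joint above 1.38), and the plate lies flat and at rest on the platform, within 0.035 rad of square and within 2.5 mm of its seated place against the rear and side pegs (all of step 2 and value of joint rocker above 0.35 rad and x of plate in the frame of nest between -0.0025 and 0.0025 m and y of plate in the frame of nest below 0.0025 m and z of plate in the frame of nest below 0.0025 m and angle between plate's own z axis and vertical below 0.03 rad and linear speed of plate below 0.01 m/s); the robot touches nothing.
It fails at once if the shaker is switched on while the clamp is not shut (value of joint rocker above 0.25 rad and value of joint lever below 1.2 rad).
It fails at once if the plate is tipped by more than 7 degrees (angle between plate's own z axis and vertical above 0.12 rad).
It fails at once if the plate is pushed or squeezed by the fingers with more than 35 N (contact force between the fingers and plate above 35 N).
It fails at once if a bystander is moved by more than 20 mm (distance of any of beaker, sample_pot_1, timer, marker_red, pipette_a, pipette_b from where it was at the start of the episode above 0.02 m).
It also fails if it takes over 56 s, if anything falls off the work surface, if the arm or the gripper's body presses on something with over 40 N, if the wrist force passes 120 N, or if a joint passes its speed limit or range.

## Working session

There is one attempt and no reset: what is moved stays moved. The work goes in short steps, Python scripts to look and compute and a shell command to move; the robot and the scene stay as the last step left them, time stands still between calls to the robot, and variables do not carry over. Pictures are saved under pics/ and viewed, at most 12 in all, crops included, and the job is handed in when it is done.

```bash
mkdir -p pics; cat > h.py <<'E'
import numpy as np, cv2
from rig import env, imaging
def snap(n):
    s=imaging.snapshot(n); return s
def cast(s,u,v,z):
    K=s["K"];T=np.linalg.inv(s["world_to_cam"])
    d=T[:3,:3]@np.linalg.inv(K)@np.array([u,v,1.]);o=T[:3,3]
    return o+d*(z-o[2])/d[2]
def proj(s,p):
    c=(s["world_to_cam"]@np.append(p,1))[:3];q=s["K"]@c;return q[:2]/q[2]
def cloud(s):
    d=s["depth"];v,u=np.mgrid[:480,:640]
    r=np.stack([u,v,np.ones_like(u)],-1)@np.linalg.inv(s["K"]).T*d[...,None]
    T=np.linalg.inv(s["world_to_cam"]);return r@T[:3,:3].T+T[:3,3]
E
python3 - <<'E'
from h import *
for n in("scene","side"):
    s=snap(n);cv2.imwrite(f"pics/{n}0.png",s["img"]);np.savez(f"{n}0.npz",**s)
    print(n,np.linalg.inv(s["world_to_cam"])[:3].round(2).tolist())
print(env.get_state())
E
```

```text
scene [[-0.46, -0.65, 0.6, -376.11], [-0.89, 0.35, -0.3, 353.36], [-0.02, -0.67, -0.74, 1208.77]]
side [[0.89, -0.23, 0.39, 106.97], [-0.45, -0.45, 0.77, -902.78], [-0.0, -0.86, -0.51, 648.74]]
{'time_s': 0.1, 'q': array([-1.23020975,  0.53710433, -0.00441232,  1.53878883,  0.00264125,
        1.06727552, -0.07123566]), 'dq': array([ 0.00145596, -0.00055601,  0.00040496, -0.00345316,  0.00087686,
       -0.00191611, -0.00109537]), 'joint_efforts': array([ 3.06499634e-03, -5.84570682e+01,  1.05222322e+00, -2.59774446e+01,
        1.27335096e-02,  4.63401069e-03, -4.00113913e-05]), 'tool_pos': array([257.00434428, 596.45510947, 255.48624082]), 'eef_rot': array([-3.14003014e+00,  1.65509559e-04,  2.73483962e+00]), 'force': array([-0.42013194,  0.01159011, -0.38633474]), 'ft_torque': array([-0.00641954, -0.0136677 ,  0.03901447]), 'grip_force': 0.0, 'opening': 85.40277229094214}
```

View pics/scene0.png

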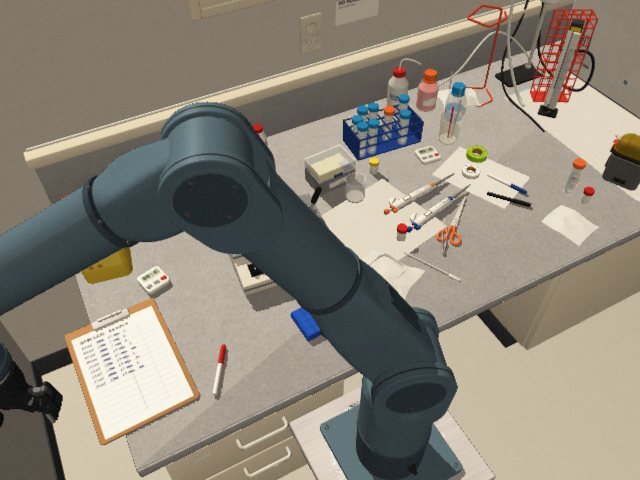

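View pics/side0.png

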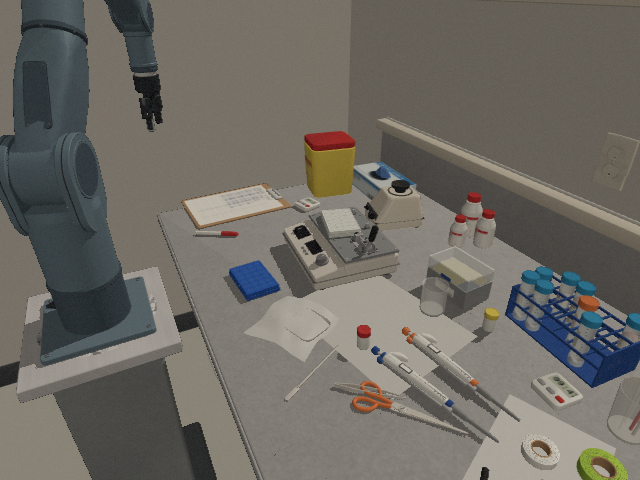

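The side view shows the shaker at about (340,245) with the white plate at (340,222) and the clamp at (370,240). The plate-shaped things are the white plate (340,222) and a blue one at (253,280) on the bench. The white one on the platform fits the description. I'll confirm it in an enlarged crop.

```bash
python3 - <<'E'
from h import *
s=dict(np.load("side0.npz"));P=cloud(s)
c=s["img"][190:300,270:415];cv2.imwrite("pics/crop1.png",cv2.resize(c,None,fx=5.4,fy=5.4,interpolation=cv2.INTER_CUBIC))
for u,v in[(340,222),(340,245),(385,252),(318,268),(295,240),(253,280)]:print(u,v,P[v,u].round(1))
E
```

```text
340 222 [611.6  -6.7  95.9]
340 245 [568.  -86.7  79.6]
385 252 [ 649.6 -165.5   79.9]
318 268 [ 491.4 -117.2   52.4]
295 240 [498.1  36.1  48.1]
253 280 [348.8 -45.7  17.5]
```

View pics/crop1.png

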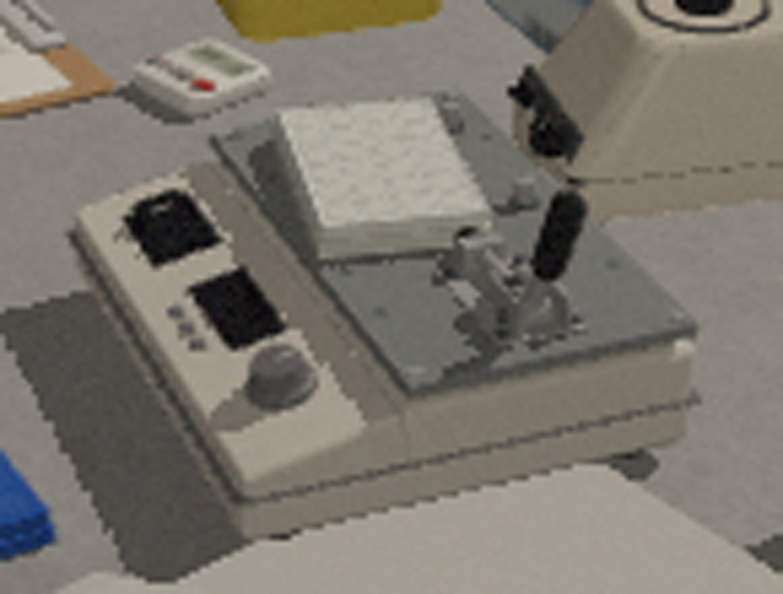

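The crop shows the white plate on the grey platform. The rocker is at crop (168,228), the open lever at (560,235), and the platform corners at about (415,388), (693,325), (450,92) and (212,138). Next I compute the poses.

```bash
python3 - <<'E'
from h import *
s=dict(np.load("side0.npz"));P=cloud(s)
f=lambda c,z:cast(s,270+c[0]/5.4-.4,190+c[1]/5.4-.4,z)
C=[f(c,78) for c in[(415,388),(693,325),(450,92),(212,138)]]
print("corners FR RR RL FL",np.round(C,1).tolist())
print("sides",[round(np.linalg.norm(C[i]-C[(i+1)%4])) for i in range(4)])
L=np.array([[-73,-156],[73,-156],[73,106],[-73,106]],float)
M,_=cv2.estimateAffinePartial2D(L,np.array(C)[:,:2],method=cv2.LMEDS);print(M)
roi=np.zeros((480,640),bool);roi[190:300,270:415]=1
Z=P[...,2]
def rect(m):
    m=cv2.morphologyEx(m.astype(np.uint8),cv2.MORPH_OPEN,np.ones((3,3)));n,l,st,_=cv2.connectedComponentsWithStats(m)
    k=1+st[1:,4].argmax();p=P[l==k][:,:2].astype(np.float32);return cv2.minAreaRect(p),len(p),P[l==k][:,2].mean()
print("plate",rect(roi&(Z>93)&(Z<101)))
print("platform",rect(roi&(Z>74)&(Z<101)))
# lever black blob
g=s["img"].max(2);m=roi&(g<60)&(Z>110);print("lever",m.sum(),P[m].mean(0),P[m].min(0),P[m].max(0))
E
```

```text
corners FR RR RL FL [[546.9, -156.8, 78.0], [685.5, -168.9, 78.0], [707.6, 88.4, 78.0], [569.2, 98.1, 78.0]]
sides [139, 258, 139, 256]Traceback (most recent call last):
  File "<stdin>", line 8, in <module>
cv2.error: OpenCV(4.12.0) /io/opencv/modules/calib3d/src/ptsetreg.cpp:1108: error: (-215:Assertion failed) count >= 0 && to.checkVector(2) == count in function 'estimateAffinePartial2D'
```

```bash
python3 - <<'E'
from h import *
s=dict(np.load("side0.npz"));P=cloud(s)
f=lambda c,z:cast(s,270+c[0]/5.4-.4,190+c[1]/5.4-.4,z)
C=np.array([f(c,78) for c in[(415,388),(693,325),(450,92),(212,138)]])[:,:2]
L=np.array([[-73,-156],[73,-156],[73,106],[-73,106]],float)
l=L-L.mean(0);c=C-C.mean(0);a=np.arctan2((l[:,0]*c[:,1]-l[:,1]*c[:,0]).sum(),(l*c).sum())
R=np.array([[np.cos(a),-np.sin(a)],[np.sin(a),np.cos(a)]]);t=C.mean(0)-R@L.mean(0)
print("yaw",np.degrees(a),"origin",t)
roi=np.zeros((480,640),bool);roi[190:300,270:415]=1
Z=P[...,2]
def rect(m):
    m=cv2.morphologyEx(m.astype(np.uint8),cv2.MORPH_OPEN,np.ones((3,3)));n,lb,st,_=cv2.connectedComponentsWithStats(m)
    k=1+st[1:,4].argmax();p=P[lb==k][:,:2].astype(np.float32);return cv2.minAreaRect(p),len(p),P[lb==k][:,2].mean()
r=rect(roi&(Z>93)&(Z<101));print("plate",r, "in shaker",R.T@(np.array(r[0][0])-t))
print("platform",rect(roi&(Z>74)&(Z<101)))
g=s["img"].max(2);m=roi&(g<60)&(Z>110);print("lever",m.sum(),P[m].mean(0),P[m].min(0),P[m].max(0))
for n,p in dict(nest=(0,20),rpl=(48,65),rpr=(48,-25),sp=(0,89),piv=(0,-130),rock=(-112,50),tip0=(0,-160)).items():print(n,(R@p+t).round(1))
s2=dict(np.load("scene0.npz"))
E
```

```text
yaw -4.852948074477815 origin [629.4195381   -9.90075822]
plate (((618.0626220703125, 5.8414459228515625), (130.447265625, 83.40512084960938), 73.20386505126953), 704, np.float64(96.87228864653835)) in shaker [-12.64797245  14.72498984]
platform (((628.9113159179688, -33.941009521484375), (265.3621826171875, 147.25018310546875), 84.263427734375), 2675, np.float64(84.94980397682309))
lever 114 [ 635.48927475 -142.90134887  141.03257893] [ 106.96933517 -902.77856496  110.25831983] [857.60134638  70.68582198 648.74066193]
nest [631.1  10. ]
rpl [682.7  50.8]
rpr [675.1 -38.9]
sp [636.9  78.8]
piv [ 618.4 -139.4]
rock [522.1  49.4]
tip0 [ 615.9 -169.3]
```

```bash
python3 -m inch '{"translation":[[1,-2.3,0.5],[2.6,-6,2],[4.2,-10,3],[6,-14,4],[8,-18.4,5],[9.7,-22.5,5],[11.5,-26.5,5],[13.2,-30.3,5]],"roll":[2,5,8,12,16,18,18,18]}' 0 20
python3 -m inch '{"translation":[[1.8,-4,0],[3.6,-8.2,0],[5.3,-12.2,0],[7,-16.2,0],[8.8,-20.2,0],[10.5,-24,0],[12,-28,0],[13,-30.3,0]],"roll":[0,0,0,0,0,0,0,0]}'
python3 - <<'E'
from h import *
st=env.get_state();w=snap("wrist");np.savez("w0.npz",tp=st["tool_pos"],rot=st["eef_rot"],**w);cv2.imwrite("pics/w0.png",w["img"]);print(st["tool_pos"],st["eef_rot"],st["opening"],w["K"],w["mount"])
E
```

```text
time_s: 0.9
tool_pos: [389.6, 291.8, 306.2]
eef_rot: [-3.141, -0.0, 3.049]
force: [0.2, 0.3, 0.5]
opening: -0.1
grip_force: 0.0
time_s: 1.7
tool_pos: [519.5, -12.9, 306.1]
eef_rot: [-3.14, 0.0, 3.045]
force: [-0.3, -1.3, 0.3]
opening: 0.1
grip_force: 0.0
[519.52261875 -12.9286253  306.14647333] [-3.14017348e+00  4.03763003e-05  3.04530188e+00] 0.10009244130257705 [[371.64829954   0.         320.10690305]
 [  0.         371.64829954 238.24827175]
 [  0.           0.           1.        ]] [[ 1.22406882e-03 -9.46655229e-01 -3.22245835e-01  8.27023648e+01]
 [ 9.99999106e-01  9.85412036e-04  9.03727035e-04  2.69692081e-02]
 [-5.37972999e-04 -3.22246653e-01  9.46655589e-01 -1.19057549e+02]
 [ 0.00000000e+00  0.00000000e+00  0.00000000e+00  1.00000000e+00]]
```

View pics/w0.png

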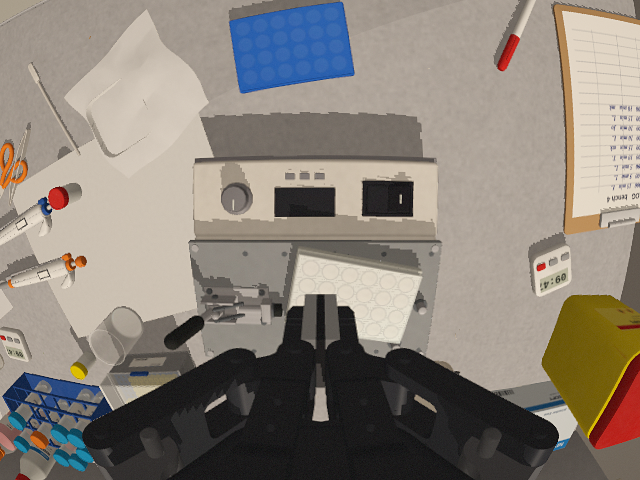

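The wrist view shows the rocker at (388,199) with its white line at (403,199), the platform front corners at (190,241) and (439,241), the side peg at (420,300), and the plate lid's front corners at (298,250) and (421,263). I'll cast these to positions.

```bash
cat >> h.py <<'E'
from scipy.spatial.transform import Rotation as Ro
def wcast(s,tp,rot,u,v,z):
    K=s["K"];d=np.array([u-K[0,2],v-K[1,2]])/K[0,0];r=np.hypot(*d)
    ray=np.array([*(d/r*np.sin(r)),np.cos(r)]);A=Ro.from_euler('xyz',rot).as_matrix()
    M=s["mount"];o=A@M[:3,3]+tp;ray=A@M[:3,:3]@ray;return o+ray*(z-o[2])/ray[2]
E
python3 - <<'E'
from h import *
s=dict(np.load("w0.npz"));f=lambda u,v,z:wcast(s,s["tp"],s["rot"],u,v,z)
W=[];L=[]
for n,u,v,l in[("FR",190,241,(-73,-156,78)),("FL",439.5,241,(-73,106,78)),("rock",387.5,198.5,(-112,50,58)),("sidepeg",421,296,(0,89,91))]:
    p=f(u,v,l[2]);print(n,p.round(1));W.append(p[:2]);L.append(l[:2])
W=np.array(W);L=np.array(L,float);l=L-L.mean(0);c=W-W.mean(0)
a=np.arctan2((l[:,0]*c[:,1]-l[:,1]*c[:,0]).sum(),(l*c).sum());R=np.array([[np.cos(a),-np.sin(a)],[np.sin(a),np.cos(a)]]);t=W.mean(0)-R@L.mean(0)
print("yaw",np.degrees(a),"org",t,"res",(L@R.T+t-W).round(1).tolist())
for n,u,v in[("pFR",298,250),("pFL",421,263)]:p=f(u,v,96.5);print(n,p.round(1),(R.T@(p[:2]-t)).round(1))
for n,p in dict(push=(-70,10),lev=(0,-195),press=(-116,66)).items():print(n,(R@p+t).round(1))
E
```

```text
FR [ 545.1 -150.3   78. ]
FL [569.4 105.2  78. ]
rock [525.5  55.6  58. ]
sidepeg [623.5  82.4  91. ]
yaw -4.316444676743992 org [628.50262249  -3.8001598 ] res [[-1.2, -3.6], [-5.7, 2.2], [-4.9, -1.1], [11.7, 2.5]]
pFR [558.3 -37.6  96.5] [-67.5 -39. ]
pFL [583.5  80.5  96.5] [-51.2  80.7]
push [559.5  11.4]
lev [ 613.8 -198.2]
press [517.8  70.7]
```

```bash
python3 -m inch '{"translation":[[0.5,0.3,-2],[1,0.6,-5],[1.6,1,-9],[2.2,1.4,-13],[2.7,1.7,-16],[3,1.85,-18],[3,1.85,-18.6],[3,1.85,-18.6]],"roll":[0,0,0,0,0,0,0,0]}'
python3 - <<'E'
from h import *
st=env.get_state();s=snap("side");np.savez("side1.npz",**s);P=cloud(s);tp=st["tool_pos"];print(tp)
m=(np.hypot(P[...,0]-tp[0],P[...,1]-tp[1])<22)&(P[...,2]<tp[2]+20)&(s["img"].max(2)<90)
print(m.sum(),np.sort(P[m][:,2])[:20].round(1))
c=s["img"][180:290,270:415];cv2.imwrite("pics/crop2.png",cv2.resize(c,None,fx=5.4,fy=5.4,interpolation=cv2.INTER_CUBIC))
print([proj(s,tp-[0,0,k]).round(1) for k in(20,25,38)])
E
```

```text
time_s: 2.55
tool_pos: [548.5, 9.5, 119.7]
eef_rot: [-3.141, -0.002, 3.049]
force: [-0.8, -0.2, -0.3]
opening: 0.2
grip_force: 0.0
[548.45268536   9.48757386 119.65956999]
138 [57.3 58.2 59.1 61.  61.4 62.4 63.  70.5 73.5 74.2 74.3 75.3 75.6 75.8
 76.1 77.1 77.5 77.8 77.9 77.9]
[array([316. , 223.3]), array([316., 225.]), array([316. , 229.3])]
```

View pics/crop2.png

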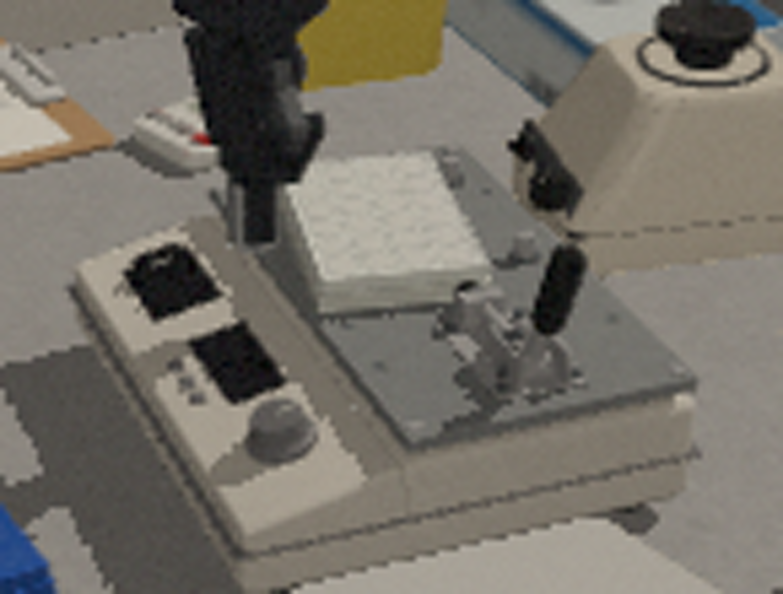

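The fingertip at crop (255,245) matches the 25 mm prediction. I descend and push in small steps.

```bash
python3 -m inch '{"translation":[[0,-0.2,-0.4],[0,-0.2,-0.8],[0,-0.2,-1.25],[0,-0.2,-1.25],[0.3,-0.23,-1.25],[0.6,-0.26,-1.25],[0.8,-0.28,-1.25],[0.8,-0.28,-1.25]],"roll":[0,0,0,0,0,0,0,0]}'
python3 -m inch '{"translation":[[0.1,-0.01,0],[0.2,-0.02,0],[0.3,-0.03,0],[0.4,-0.04,0],[0.5,-0.05,0],[0.6,-0.06,0],[0.7,-0.07,0],[0.8,-0.07,0]],"roll":[0,0,0,0,0,0,0,0]}'
```

```text
time_s: 3.4
tool_pos: [557.7, 6.6, 107.9]
eef_rot: [3.142, 0.001, 3.049]
force: [1.0, -0.3, 0.2]
opening: 0.1
grip_force: 0.0
time_s: 4.2
tool_pos: [565.3, 5.9, 107.8]
eef_rot: [-3.142, 0.0, 3.049]
force: [-0.7, -0.8, 0.7]
opening: 0.2
grip_force: 0.3
```

```bash
python3 -m inch '{"translation":[[0.1,-0.01,0],[0.2,-0.02,0],[0.3,-0.03,0],[0.4,-0.04,0],[0.5,-0.05,0],[0.6,-0.06,0],[0.7,-0.07,0],[0.8,-0.07,0]],"roll":[0,0,0,0,0,0,0,0]}'
python3 -m inch '{"translation":[[0.05,-0.01,0],[0.1,-0.01,0],[0.15,-0.02,0],[0.2,-0.02,0],[0.25,-0.03,0],[0.3,-0.03,0],[0.3,-0.03,0],[0.3,-0.03,0]],"roll":[0,0,0,0,0,0,0,0]}'
python3 - <<'E'
from h import *
s=snap("side");P=cloud(s);Z=P[...,2];roi=np.zeros((480,640),bool);roi[190:300,310:415]=1
m=(roi&(Z>93)&(Z<101)&(s["img"].min(2)>110)).astype(np.uint8);m=cv2.morphologyEx(m,cv2.MORPH_OPEN,np.ones((3,3)))
print(cv2.minAreaRect(P[m>0][:,:2].astype(np.float32)),m.sum())
E
```

```text
time_s: 5.0
tool_pos: [572.9, 5.0, 107.7]
eef_rot: [-3.141, -0.001, 3.049]
force: [-3.7, -1.7, 2.1]
opening: 0.3
grip_force: 1.9
time_s: 5.8
tool_pos: [574.5, 4.7, 107.5]
eef_rot: [-3.141, -0.004, 3.049]
force: [-7.7, -2.2, 5.1]
opening: -0.0
grip_force: 3.9
((711.718505859375, 27.490921020507812), (289.0301818847656, 119.46791076660156), 19.993301391601562) 588
```

```bash
python3 - <<'E'
from h import *
s=snap("side");P=cloud(s);Z=P[...,2]
roi=(P[...,0]>540)&(P[...,0]<700)&(P[...,1]>-70)&(P[...,1]<90)
m=(roi&(Z>93)&(Z<101)&(s["img"].min(2)>100)).astype(np.uint8);m=cv2.morphologyEx(m,cv2.MORPH_OPEN,np.ones((3,3)))
print(cv2.minAreaRect(P[m>0][:,:2].astype(np.float32)),m.sum())
c=s["img"][190:280,300:400];cv2.imwrite("pics/crop3.png",cv2.resize(c,None,fx=6.6,fy=6.6,interpolation=cv2.INTER_CUBIC))
E
```

```text
((630.6673583984375, 10.248298645019531), (127.39990234375, 83.23924255371094), 80.0407943725586) 558
```

View pics/crop3.png

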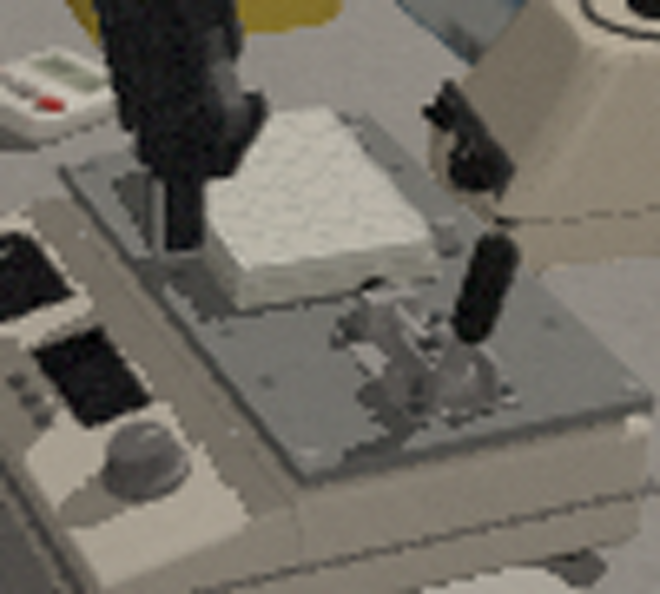

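```bash
python3 -m inch '{"translation":[[0.05,-0.01,0],[0.1,-0.01,0],[0.15,-0.02,0],[0.2,-0.02,0],[0.2,-0.02,0],[0.2,-0.02,0],[0.2,-0.02,0],[0.2,-0.02,0]],"roll":[0,0,0,0,0,0,0,0]}'
cat > pl.py <<'E'
from h import *
def plate():
    s=snap("side");P=cloud(s);Z=P[...,2]
    roi=(P[...,0]>540)&(P[...,0]<710)&(P[...,1]>-70)&(P[...,1]<100)
    m=(roi&(Z>93)&(Z<101)&(s["img"].min(2)>100)).astype(np.uint8);m=cv2.morphologyEx(m,cv2.MORPH_OPEN,np.ones((3,3)))
    p=P[m>0];print(cv2.minAreaRect(p[:,:2].astype(np.float32)),len(p))
    # rear edge: max x per y-bin ; front edge min x
    for nm,sg in(("rear",1),("front",-1)):
        q=[(y,sg*np.sort(sg*p[abs(p[:,1]-y)<4][:,0])[-3:].mean()) for y in range(-45,66,8) if (abs(p[:,1]-y)<4).sum()>6]
        q=np.array(q);a,b=np.polyfit(q[:,0],q[:,1],1);print(nm,"yaw",-np.degrees(np.arctan(a)),"x@10",a*10+b,np.round(q[:,1]-a*q[:,0]-b,1))
    plat=(Z>74)&(Z<81)&(P[...,0]>500)&(P[...,0]<740)&(abs(P[...,1]+20)<180);p=P[plat]
    q=[]
    for y in range(-145,90,8):
        w=p[abs(p[:,1]-y)<4]
        if len(w)>6:q.append((y,np.sort(w[:,0])[-3:].mean()))
    q=np.array(q);
    for _ in range(3):
        a,b=np.polyfit(q[:,0],q[:,1],1);r=q[:,1]-a*q[:,0]-b;q=q[abs(r)<max(2,1.5*np.median(abs(r)))]
    print("platform rear yaw",-np.degrees(np.arctan(a)),"x@10",a*10+b,len(q))
if __name__=="__main__":plate()
E
python3 pl.py
```

```text
time_s: 6.7
tool_pos: [575.1, 4.5, 107.3]
eef_rot: [-3.141, -0.006, 3.049]
force: [-12.8, -2.4, 7.0]
opening: 0.1
grip_force: 5.6
((630.8087158203125, 11.353336334228516), (129.4531707763672, 83.90299987792969), 80.7920150756836) 553
rear yaw -8.879817987133983 x@10 668.810682426657 [-1.   2.3  2.  -3.2  1.1 -1.  -3.1  2.5 -0.1  1.3 -3.9  2.8 -0.1  0.3]
front yaw -32.67565140128223 x@10 606.4907725614977 [12.2  5.6  5.3 -1.3 -4.4 -7.8 -8.4 -8.7 -9.9 -8.7  3.9  4.4  5.7 12.2]
platform rear yaw -4.885803004930023 x@10 702.5642098644194 22
```

```bash
python3 - <<'E'
from h import *
st=env.get_state();w=snap("wrist");np.savez("w1.npz",tp=st["tool_pos"],rot=st["eef_rot"],**w)
c=w["img"][120:420,120:520];cv2.imwrite("pics/w1.png",cv2.resize(c,None,fx=2,fy=2,interpolation=cv2.INTER_CUBIC));print(st["force"],st["ft_torque"])
E
```

```text
[-11.84568286  -3.00381774   8.01354949] [-0.54625281  2.51924444 -0.03391235]
```

View pics/w1.png

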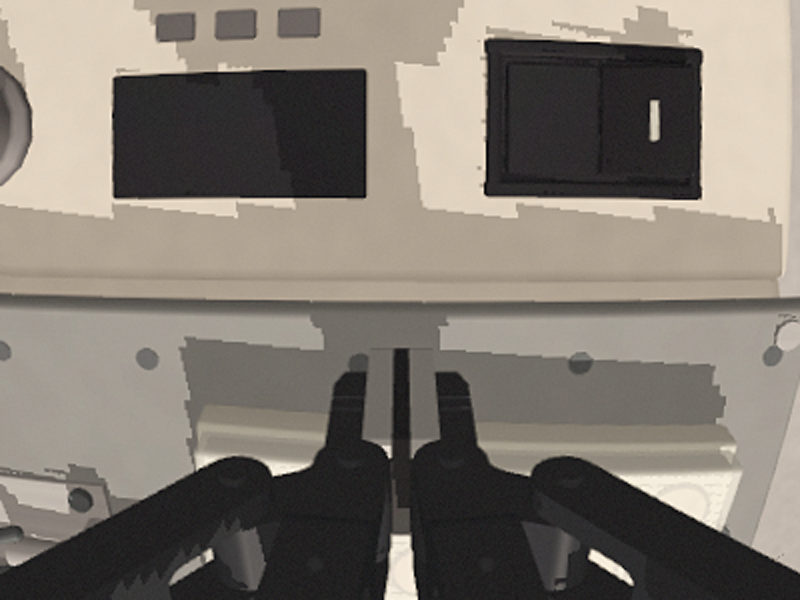

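The wrist crop shows the plate's front lower edge from (200,408) to (735,430), still turned about 2° from the platform edge. The rocker's bezel spans (485..702, 40..198) and its white line is at (654,120).

```bash
python3 - <<'E'
from h import *
s=dict(np.load("w1.npz"));f=lambda u,v,z:wcast(s,s["tp"],s["rot"],120+u/2,120+v/2,z)[:2]
def yaw(a,b):d=b-a;return np.degrees(np.arctan2(-d[0],d[1]))
A,B=f(202,408,78),f(733,428,78);print("plate front",A,B,yaw(A,B),np.linalg.norm(B-A))
C,D=f(0,297,76),f(776,300,76);print("platform front",C,D,yaw(C,D))
E,F=f(300,303,76),f(776,300,76);print(yaw(E,F))
E,F=f(112,198,58),f(702,198,58);print("panel line",yaw(E,F))
y=np.radians(-5.2)
b=[f(487,40,53),f(702,48,53),f(700,198,62),f(486,196,62)];print("bezel",np.round(b,1).tolist(),np.mean(b,0)); print("line",f(654,120,63.5), "split",f(601,120,62))
E
```

```text
plate front [581.77377786 -43.6538    ] [602.33919946  87.81903204] -8.890354741996937 133.07156770069278
platform front [550.24613382 -91.69150364] [568.16924924  96.80480932] -5.431622020614713
-5.574127803013912
panel line -5.235636033851439
bezel [[505.2, 31.4], [509.6, 84.9], [545.2, 80.6], [540.3, 27.7]] [525.05651631  56.15204559]
line [524.9676256   68.03552088] split [524.47599934  55.55401285]
```

The plate is still 3.6° off but resists 12 N at this spot. I'll back off, raise the tip slightly in case it is dragging on a platform screw, and push nearer the right peg.

```bash
python3 -m inch '{"translation":[[-0.5,0.04,0],[-1.2,0.1,0.25],[-1.2,0.1,0.25],[-1.3,-1,0.25],[-1.4,-2,0.25],[-1.4,-2,0.25],[-1.2,-2,0.25],[-1.0,-2.03,0.25]],"roll":[0,0,0,0,0,0,0,0]}'
python3 -m inch '{"translation":[[0.1,-0.01,0],[0.2,-0.02,0],[0.3,-0.03,0],[0.4,-0.04,0],[0.5,-0.05,0],[0.5,-0.05,0],[0.5,-0.05,0],[0.5,-0.05,0]],"roll":[0,0,0,0,0,0,0,0]}'
```

```text
time_s: 7.6
tool_pos: [568.5, -15.3, 110.3]
eef_rot: [3.141, 0.0, 3.049]
force: [0.5, 0.5, -0.1]
opening: 0.2
grip_force: 0.0
time_s: 8.4
tool_pos: [573.1, -16.1, 110.3]
eef_rot: [-3.142, -0.0, 3.049]
force: [-1.1, -0.5, -0.9]
opening: -0.1
grip_force: 0.4
```

```bash
python3 -m inch '{"translation":[[0.1,-0.01,0],[0.15,-0.01,0],[0.2,-0.02,0],[0.25,-0.02,0],[0.3,-0.03,0],[0.35,-0.03,0],[0.4,-0.04,0],[0.4,-0.04,0]],"roll":[0,0,0,0,0,0,0,0]}'; python3 pl.py
```

```text
time_s: 9.2
tool_pos: [576.2, -16.8, 110.1]
eef_rot: [-3.141, -0.002, 3.049]
force: [-4.7, -1.9, 4.3]
opening: 0.0
grip_force: 3.0
((635.9813232421875, 9.501705169677734), (128.32481384277344, 79.33987426757812), 79.42955780029297) 427
rear yaw -7.294772067847152 x@10 671.2408269624938 [-0.7  1.3  0.5  0.4 -0.1 -0.4 -0.6 -0.5 -3.   2.1  1.1 -0.4 -0.8  1. ]
front yaw -40.97312034965663 x@10 623.4180472005287 [ 14.1   4.9  -0.8  -3.7  -4.1  -8.2 -12.7  -8.4   1.9   4.3   2.8   3.9
   2.5   3.5]
platform rear yaw -5.127038764338062 x@10 701.9473835736939 18
```

Progress: the plate is turning and moving. I keep pushing.

```bash
python3 -m inch '{"translation":[[0.05,-0.01,0],[0.1,-0.01,0],[0.15,-0.02,0],[0.2,-0.02,0],[0.25,-0.02,0],[0.3,-0.03,0],[0.3,-0.03,0],[0.3,-0.03,0]],"roll":[0,0,0,0,0,0,0,0]}'; python3 - <<'E'
from h import *
st=env.get_state();w=snap("wrist");np.savez("w2.npz",tp=st["tool_pos"],rot=st["eef_rot"],**w)
# front lower edge of plate: platform(shadow)->flange brightness step per column, search along v
g=cv2.GaussianBlur(cv2.cvtColor(w["img"],cv2.COLOR_BGR2GRAY),(3,3),0).astype(int)
pts=[]
for u in range(225,490,6):
    col=g[300:350,u];d=col[3:]-col[:-3];k=d.argmax()
    if d[k]>25:pts.append((u,300+k+1.5,d[k]))
W=np.array([wcast(w,st["tool_pos"],st["eef_rot"],u,v,78)[:2] for u,v,_ in pts])
for (u,v,d),p in zip(pts,W):print(u,v,d,p.round(1))
E
```

```text
time_s: 10.05
tool_pos: [577.1, -16.9, 109.6]
eef_rot: [-3.141, -0.007, 3.049]
force: [-10.8, -1.4, 6.5]
opening: 0.3
grip_force: 5.1
255 335.5 26 [592.5 -50. ]
267 347.5 31 [600.  -45.2]
273 347.5 30 [600.2 -42.2]
279 334.5 27 [592.7 -38.1]
309 338.5 26 [596.1 -23.9]
315 343.5 45 [599.3 -21.3]
327 339.5 28 [597.5 -15.2]
369 334.5 26 [596.7   5.3]
375 334.5 27 [597.1   8.2]
381 347.5 29 [605.3  11. ]
387 347.5 35 [605.7  14.1]
405 333.5 27 [598.5  23.1]
411 333.5 28 [598.9  26.1]
417 347.5 58 [608.   29.5]
423 347.5 59 [608.5  32.7]
429 347.5 63 [609.   35.9]
435 347.5 62 [609.5  39.2]
441 347.5 64 [610.1  42.4]
447 346.5 67 [610.   45.7]
453 346.5 66 [610.6  49.1]
459 345.5 69 [610.5  52.4]
465 345.5 71 [611.1  55.9]
471 344.5 67 [611.1  59.3]
477 344.5 71 [611.8  62.8]
483 344.5 66 [612.4  66.5]
489 343.5 67 [612.5  70. ]
```

```bash
python3 - <<'E'
import numpy as np,cv2
w=np.load("w2.npz")["img"][220:400,200:520];cv2.imwrite("pics/w2.png",cv2.resize(w,None,fx=2.5,fy=2.5,interpolation=cv2.INTER_CUBIC))
E
```

```text
(no output)
```

View pics/w2.png

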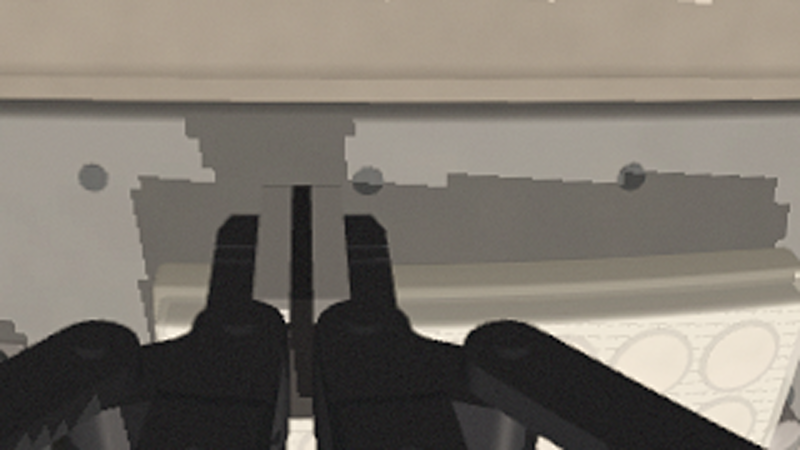

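The flange lower edge runs (158,263) to (430,267) to (785,249), so it now looks nearly parallel to the platform edge. I'll cast it to check.

```bash
python3 - <<'E'
from h import *
s=dict(np.load("w2.npz"));f=lambda u,v,z:wcast(s,s["tp"],s["rot"],200+u/2.5,220+v/2.5,z)[:2]
def yaw(a,b):d=b-a;return np.degrees(np.arctan2(-d[0],d[1]))
P=[f(*p,78) for p in[(158,264),(430,267),(600,260),(785,249)]];C=[f(*p,77) for p in[(5,102),(400,104),(795,105)]]
print(np.round(P,1).tolist(),[yaw(P[0],p) for p in P[1:]]);print(np.round(C,1).tolist(),yaw(C[0],C[2]),yaw(C[0],C[1]))
n=np.array([np.cos(np.radians(5.3)),-np.sin(np.radians(5.3))]);print("gaps (seated 30)",[float(n@(p-C[1])) for p in P])
E
```

```text
[[587.1, -45.0], [592.5, 6.8], [595.4, 40.9], [599.7, 83.3]] [np.float64(-5.935648315871717), np.float64(-5.551124155723171), np.float64(-5.634103570355177)]
[[551.9, -68.6], [558.5, 2.7], [567.1, 81.6]] -5.787777075205778 -5.292336234864228
gaps (seated 30) [32.89190625361553, 33.47019387931238, 33.27038648988617, 33.643654152495536]
```

The plate is square and flush against both pegs. I retract, rise, and go round to the right of the lever.

```bash
python3 -m inch '{"translation":[[-0.5,0.05,0],[-1.2,0.1,0],[-2,0.2,0],[-2,0.2,3],[-2,0.2,7],[-2,0.2,10],[-1.5,-1.8,12],[-0.5,-5.5,12]],"roll":[0,0,0,0,0,0,0,0]}'
python3 -m inch '{"translation":[[1,-4.4,0],[2,-8.4,0],[3,-11.5,0],[3.8,-13,0],[4.1,-13,-2],[4.1,-13,-5],[4.1,-13,-6.5],[4.1,-13,-6.7]],"roll":[0,0,0,0,0,0,0,0]}'; python3 pl.py | head -2
```

```text
time_s: 10.9
tool_pos: [577.3, -68.8, 233.8]
eef_rot: [3.139, 0.006, 3.055]
force: [0.4, 0.5, -1.0]
opening: -0.0
grip_force: 0.0
time_s: 11.7
tool_pos: [614.8, -200.9, 161.2]
eef_rot: [3.141, -0.004, 3.049]
force: [-0.2, -0.7, 0.2]
opening: -0.4
grip_force: 0.0
((633.37646484375, 11.971237182617188), (128.95538330078125, 84.38927459716797), 83.57752990722656) 692
rear yaw -6.052515846643941 x@10 672.5214539196757 [ 0.1 -0.7  1.3  0.8  0.6 -2.7  0.8 -0.1 -1.2  0.8 -1.2  1.2 -0.4  0.6]
```

```bash
for i in 1 2 3 4; do python3 pl.py | grep -v front; done; python3 - <<'E'
from h import *
# image-edge based: lid top rear & right edges, by subpixel in side image
s=snap("side");g=cv2.GaussianBlur(cv2.cvtColor(s["img"],cv2.COLOR_BGR2GRAY),(3,3),0)
def edge(a,b,z,half=6,n=25):
    # expected world segment a->b; search perpendicular in image for max gradient
    A=proj(s,[*a,z]);B=proj(s,[*b,z]);d=(B-A)/np.linalg.norm(B-A);nrm=np.array([-d[1],d[0]]);W=[]
    k=np.arange(-half,half+.01,.25)
    for t in np.linspace(.1,.9,n):
        q=A+(B-A)*t+k[:,None]*nrm;v=cv2.remap(g,q[:,0].astype(np.float32)[None],q[:,1].astype(np.float32)[None],cv2.INTER_LINEAR)[0].astype(float)
        j=abs(np.gradient(v)).argmax();W.append(cast(s,*q[j],z)[:2])
    W=np.array(W,np.float32);vx,vy,x,y=cv2.fitLine(W,cv2.DIST_HUBER,0,.01,.01).ravel()
    if vy<0:vx,vy=-vx,-vy
    return np.degrees(np.arctan2(-vx,vy)),(x,y)
y=np.radians(-5.2);R=np.array([[np.cos(y),-np.sin(y)],[np.sin(y),np.cos(y)]]);t=np.array([631.5,-5.5]);w=lambda *p:R@p+t
for nm,a,b,z in[("lid rear",(41.5,-42),(41.5,82),96.5),("lid front",(-41.5,-42),(-41.5,82),96.5),("platf rear",(73,-150),(73,60),78),("platf front",(-73,-150),(-73,100),78)]:print(nm,edge(w(*a),w(*b),z))
E
```

```text
((634.3411254882812, 12.132453918457031), (130.013427734375, 87.40872955322266), 86.60171508789062) 683
rear yaw -4.356939396637894 x@10 673.0121270877318 [ 0.2  2.2 -0.9 -0.6 -1.2  0.1 -0.7 -0.8 -0.2  2.  -1.3  2.1 -0.  -0.7]
platform rear yaw -10.1278090433148 x@10 699.2170149463482 10
((633.8218383789062, 11.260482788085938), (127.48998260498047, 85.22379302978516), 85.24427795410156) 697
rear yaw -5.151792225362773 x@10 672.2605523350963 [-0.2  0.7  1.4 -2.1  1.8 -3.7  2.5 -2.7  1.7  0.6 -0.2  0.8 -0.4 -0.2]
platform rear yaw -10.38053183734152 x@10 699.5422754902914 9
((635.57958984375, 13.157722473144531), (129.5655975341797, 88.17023468017578), 83.92294311523438) 687
rear yaw -6.83798445345827 x@10 672.4768940056188 [ 1.1 -2.2 -2.2  3.3 -0.2 -1.1  2.   0.5  0.1 -0.9 -0.5  1.3 -0.2 -0.9]
platform rear yaw -6.853857133805686 x@10 701.4823543554337 11
((633.939453125, 12.679336547851562), (130.89002990722656, 84.71701049804688), 84.56503295898438) 695
rear yaw -5.299322331635559 x@10 672.6157202336975 [-0.7 -0.1  1.7 -0.5 -1.3  0.8  0.3 -0.5  1.6 -1.4  0.2 -0.1 -0.1  0. ]
platform rear yaw -7.521476216953573 x@10 700.4079294626423 12
lid rear (np.float32(-4.3032627), (np.float32(674.73267), np.float32(15.412144)))
lid front (np.float32(-5.881316), (np.float32(593.6315), np.float32(21.56311)))
platf rear (np.float32(-11.789873), (np.float32(703.1069), np.float32(-79.683205)))
platf front (np.float32(-9.9293375), (np.float32(560.59924), np.float32(-34.739)))
```

Repeated readings average -5.4° with the centre near (634,12), so the plate is square. Next I throw the lever.

```bash
python3 -m inch '{"translation":[[0.05,0.7,0.7],[0.15,1.5,0.7],[0.2,2.3,0.7],[0.28,3,0.7],[0.35,3.8,0.7],[0.42,4.5,0.7],[0.47,5.1,0.7],[0.53,5.8,0.7]],"roll":[0,0,0,0,0,0,0,0]}'
python3 -m inch '{"translation":[[0.07,0.7,0],[0.13,1.4,0],[0.2,2.1,0],[0.26,2.8,0],[0.3,3.2,0],[0.3,3.2,0],[0.3,3.2,0],[0.3,3.2,0]],"roll":[0,0,0,0,0,0,0,0]}'
python3 - <<'E'
from h import *
s=snap("side");c=s["img"][190:280,300:400];cv2.imwrite("pics/crop4.png",cv2.resize(c,None,fx=6.6,fy=6.6,interpolation=cv2.INTER_CUBIC))
E
python3 pl.py
```

```text
time_s: 12.8
tool_pos: [621.5, -142.8, 170.2]
eef_rot: [3.141, -0.0, 3.049]
force: [0.3, -1.7, 0.9]
opening: -0.1
grip_force: 0.5
time_s: 13.6
tool_pos: [624.4, -112.4, 170.3]
eef_rot: [-3.141, 0.0, 3.048]
force: [0.5, -0.5, -0.4]
opening: 0.2
grip_force: 0.0
((634.18603515625, 12.105701446533203), (129.29800415039062, 84.52046966552734), 84.4541015625) 620
rear yaw -11.360161416174021 x@10 670.2071359114041 [  8.   -7.9 -14.4   2.8   5.1   2.9   3.7   1.3   2.3   2.8  -0.3  -0.5
  -2.7  -3.2]
front yaw -5.754324683185225 x@10 594.2019142718741 [ 0.7 -0.2 -0.3 -0.2  0.3 -1.9 -1.4  3.6  0.8  0.4 -1.3 -1.2  0.1  0.6]
platform rear yaw -2.9407782606283654 x@10 698.5798143079245 10
```

View pics/crop4.png

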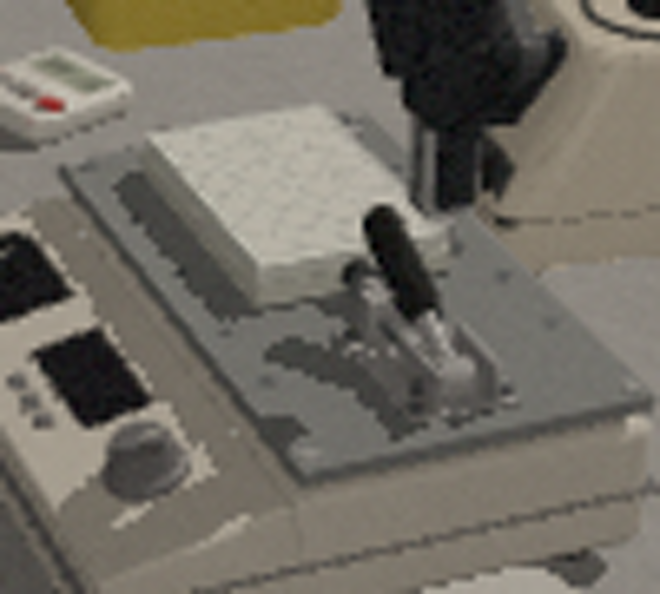

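The handle has gone over: its tip is at crop (385,212) and the pad is against the plate. I'll check the angle.

```bash
python3 - <<'E'
from h import *
s=dict(np.load("side1.npz"));y=np.radians(-5.3);R=np.array([[np.cos(y),-np.sin(y)],[np.sin(y),np.cos(y)]]);t=np.array([631.5,-5.5])
for q in(1.0,1.2,1.38,1.48):
    a=q-np.radians(22);o=[]
    for r in(80,40,34):
        p=np.array([*(R@[0,-130+r*np.sin(a)]+t),86+r*np.cos(a)]);o.append(((proj(s,p)-[300,190]+.4)*6.6).round())
    print(q,o)
E
```

```text
1.0 [array([404., 169.]), array([427., 274.]), array([431., 289.])]
1.2 [array([389., 180.]), array([420., 278.]), array([424., 293.])]
1.38 [array([378., 196.]), array([414., 286.]), array([419., 300.])]
1.48 [array([373., 208.]), array([411., 292.]), array([417., 304.])]
```

The lever matches 1.48 rad. Next is the rocker.

```bash
python3 -m inch '{"translation":[[0,0,2],[-1.5,1.5,4],[-4,5,4],[-6,9,4],[-8,13,4],[-9.7,16.6,4],[-10.1,18.3,2],[-10.1,18.3,0]],"roll":[0,0,0,0,0,0,0,0]}'
python3 -m inch '{"translation":[[0,0,-2],[0,0,-5],[0,0,-6.2],[0,0,-6.6],[0,0,-6.9],[0,0,-7],[0,0,-7],[0,0,-7]],"roll":[0,0,0,0,0,0,0,0]}'
python3 - <<'E'
from h import *
st=env.get_state();w=snap("wrist");np.savez("w3.npz",tp=st["tool_pos"],rot=st["eef_rot"],**w)
c=w["img"][200:400,220:460];cv2.imwrite("pics/w3.png",cv2.resize(c,None,fx=3,fy=3,interpolation=cv2.INTER_CUBIC))
E
```

```text
time_s: 14.5
tool_pos: [523.2, 75.1, 170.5]
eef_rot: [3.139, 0.001, 3.054]
force: [0.1, -0.6, -1.1]
opening: -0.1
grip_force: 0.0
time_s: 15.3
tool_pos: [524.0, 71.3, 101.0]
eef_rot: [3.141, 0.001, 3.049]
force: [0.4, 0.6, -0.0]
opening: 0.2
grip_force: 0.0
```

View pics/w3.png

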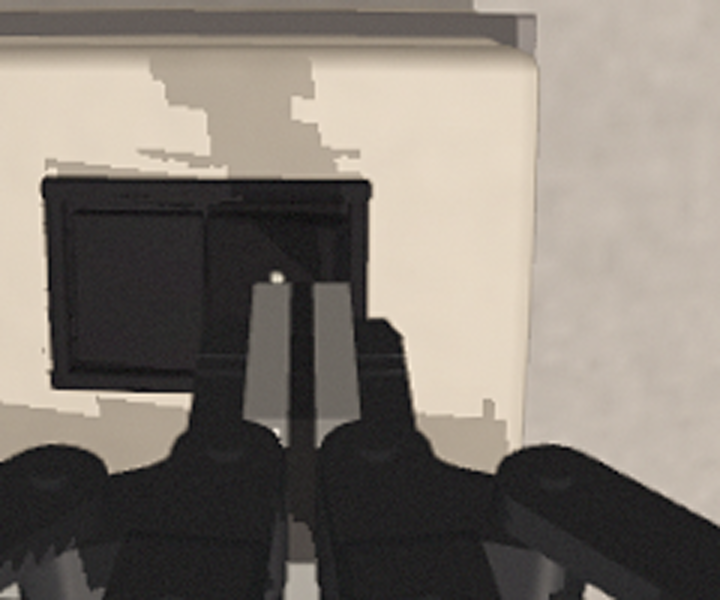

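The fingertips at (250–355, 285) lie over the left half next to the white line. I press.

```bash
python3 -m inch '{"translation":[[0,0,-0.2],[0,0,-0.4],[0,0,-0.6],[0,0,-0.7],[0,0,-0.8],[0,0,-0.9],[0,0,-1.0],[0,0,-1.0]],"roll":[0,0,0,0,0,0,0,0]}'
python3 -m inch '{"translation":[[0,0,-0.1],[0,0,-0.2],[0,0,-0.25],[0,0,-0.3],[0,0,-0.35],[0,0,-0.4],[0,0,-0.4],[0,0,-0.4]],"roll":[0,0,0,0,0,0,0,0]}'
```

```text
time_s: 16.15
tool_pos: [523.7, 71.6, 90.3]
eef_rot: [3.141, 0.0, 3.049]
force: [0.4, 1.1, 2.0]
opening: 0.0
grip_force: 0.7
time_s: 16.95
tool_pos: [523.5, 71.2, 86.3]
eef_rot: [-3.142, -0.0, 3.049]
force: [-0.7, 0.0, -0.1]
opening: 0.1
grip_force: 0.0
```

The force peaked and then vanished, so it snapped over. I rise and check.

```bash
python3 -m inch '{"translation":[[0,0,1],[0,0,4],[-0.5,0,8],[-1,0,12],[-1,0,16],[-1,0,20],[-1,0,21],[-1,0,21]],"roll":[0,0,0,0,0,0,0,0]}'
python3 - <<'E'
from h import *
st=env.get_state();w=snap("wrist");np.savez("w4.npz",tp=st["tool_pos"],rot=st["eef_rot"],**w)
c=w["img"][150:390,140:460];cv2.imwrite("pics/w4.png",cv2.resize(c,None,fx=2.5,fy=2.5,interpolation=cv2.INTER_CUBIC))
E
for i in 1 2 3; do python3 pl.py; done
```

```text
time_s: 17.75
tool_pos: [514.4, 71.4, 298.4]
eef_rot: [3.14, 0.004, 3.049]
force: [1.0, -0.2, -0.3]
opening: 0.3
grip_force: 0.0
((634.1871337890625, 13.027801513671875), (129.70022583007812, 85.31481170654297), 84.25662994384766) 644
rear yaw -4.009135396808212 x@10 671.9742879051802 [-0.4  0.8 -1.9  0.7  0.1  1.2 -0.2  1.7 -3.2  2.1  0.9 -0.3 -4.2  2.8]
front yaw -5.673106688630228 x@10 594.2596943020447 [ 2.2 -0.5  0.2 -1.3 -1.6  1.2  0.9 -0.4 -1.4 -0.5 -0.2 -0.5  0.8  1.2]
platform rear yaw -4.969401492381856 x@10 702.5636987666855 23
((636.2283935546875, 12.156585693359375), (129.67799377441406, 88.62075805664062), 83.96406555175781) 645
rear yaw -4.695958488720877 x@10 672.671421850979 [-1.4  1.2  0.3 -0.1  0.5 -1.   1.1  0.4 -1.5  1.3 -0.6 -0.8  0.8 -0.2]
front yaw -5.849266575386535 x@10 594.2799319452089 [ 1.3 -1.  -0.6  1.4 -1.  -0.6 -1.4  0.1  2.3 -2.   2.1  0.   0.5 -1.1]
platform rear yaw -4.755196839485113 x@10 702.4316345807023 24
((633.8518676757812, 12.29461669921875), (126.20343017578125, 84.00775146484375), 83.5281753540039) 631
rear yaw -4.748852289825039 x@10 671.4896068940053 [-2.3  0.7  1.2  1.9  0.5 -2.   3.   0.5  0.2 -5.1 -2.8  0.8  2.7  0.7]
front yaw -6.048667450475169 x@10 594.3916888012526 [ 0.6 -1.7  1.3 -0.7  0.4 -1.3  2.7  0.3 -1.3  0.1 -1.2 -0.1  1.3 -0.4]
platform rear yaw -4.465278624201321 x@10 701.743369428488 19
```

View pics/w4.png

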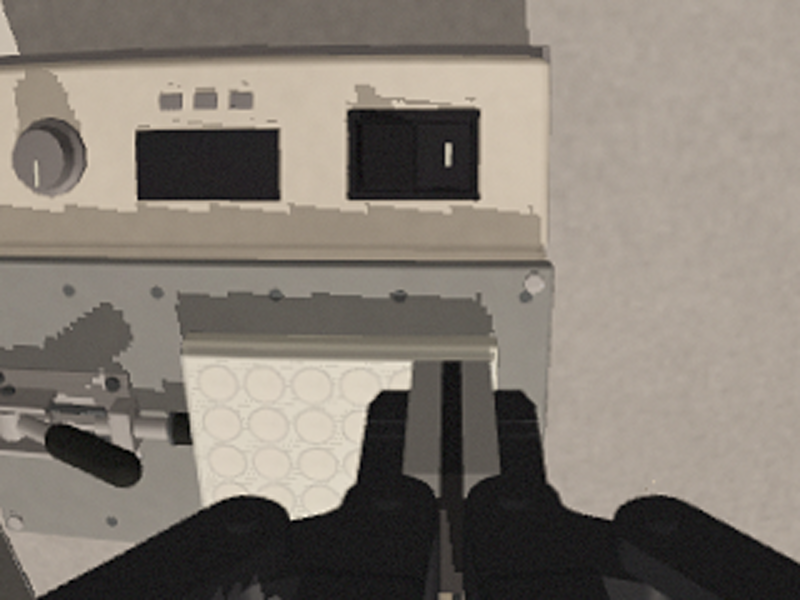

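The final view shows the plate square, the pad against its right end, the handle over and the rocker's left half down. I hand the job in.

```bash
python3 -c "
from rig import env
print(env.job_done())"
```

```text
the job is handed in; nothing more can be done
None
```

The plate is square against the rear pegs and clamped, and the rocker was switched on after that. The job is handed in, but the interface gave no verdict, so success rests on my last camera readings and the rocker's force drop.

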